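# Seat the stage plate of a stereo microscope

## Task

Without picking it up, push the loose black stage plate across the top of the microscope's light base until it drops into the round recess and lies flat and flush (press it down if it hangs on the edge). Then push the small steel clip by its upright pin round over the plate as far as it goes. Leave everything standing around the work where it is, and finish clear of it all.

Things in the scene. Friction and masses are not known exactly. Their poses are not given: they have to be found in the camera images.
- base: White light base of a stereo microscope, a fixed block 220 (x) x 340 (y) x 40 mm high, flat on top. Origin: centre of its underside, on the work surface; z up. The top is at z = 40 mm. In its own frame: recess centre at x 0, y +30 mm; clip pivot at x 0, y +92 mm; a column socket 40 mm in diameter, 26 mm high, stands on the top at x -70, y +138 mm.
- recess_floor (a point): Centre of the floor of the round recess in the base's top (axes as the base). Recess 73 mm in diameter, 8 mm deep, open at the top, its floor 32 mm above the work surface; grey floor.
- plate: Loose stage plate: plain black disc, 70 mm in diameter, 8 mm thick, about 80 g. Origin: centre of its underside; z up. Starts flat on the base's top, outside the recess on its -y side (base frame), 85 to 130 mm centre to centre. Pushed over the recess it stays flat until about 10 mm short, then dips its leading edge; pushed on (1.5 mm clearance all round) it drops in flush, its origin at the recess floor.
- clip (a joint): Angle of the steel clip about its upright pivot, rad. At 0 the arm points along the base's +x, beside the recess; the value grows as the arm swings clockwise seen from above, to the stop at 1.571, where it points along the base's -y, over the plate. Starts between 0 and 0.5. Slight friction (about 0.5 N at the pin), no spring: it stays where left.
- clip_pivot (a point): Axis of the clip at the level of the base's top (fixed to the base). Round pivot head 18 mm in diameter, 12 mm high.
- clip_pin (a point): Middle of the clip's upright pin: 8 mm in diameter, 38 mm from the pivot axis, from 3 to 22 mm above the base's top (this point is 12 mm above it). The arm is 12 mm wide, 3 mm thick, reaches 48 mm from the pivot and passes 3 mm above the base's top, so it clears a plate that lies flush but not one that sticks up.
- jar: Bystander: specimen jar with a yellow lid, 68 mm in diameter, about 105 mm high, on the work surface beyond the base's +y end. Origin: centre of its underside.
- vial: Bystander: small green glass bottle with a white cap, 28 mm in diameter, 65 mm high, on the work surface beyond the base's +y end. Origin: centre of its underside.
- objective: Bystander: steel microscope objective, 26 mm in diameter, 44 mm high, standing on the base's top near its -x edge, beside the recess. Origin: centre of its underside.
- slidebox: Bystander: open grey box of glass slides, 100 x 210 x 35 mm high, on the work surface beyond the base's -y end, its long side along the end. Origin: centre of its underside.
There are look-alikes about, which are no part of the job. There is more than one size of the plate; the job needs the largest.

How it is judged:
By the outcome, as a careful person would: the job done as asked, in the order asked, and still so for the second after the job is handed in, with the robot touching nothing.
It also fails if it takes over 58 s, if anything falls off the work surface, if the arm or the gripper's body presses on something with over 40 N, if the wrist force passes 120 N, or if a joint passes its speed limit or range.

## Robot

A 7-joint arm with a two-finger parallel gripper is mounted at the origin on the work surface. World frame = base frame: x ahead of the robot, y to its left, z up, the work surface at z = 0. Lengths are in m, angles in rad, forces in N, time in s.
With the tool pointing down it reaches from about 0.4 to 0.9 m from the base axis. Payload 5.6 kg.
Tool frame: the origin (TCP) lies between the finger pads; the fingertips stand 25 mm ahead of it and the grasp point (between the pads) lies 6 mm ahead of it; z points along the fingers, y is the line along which they close (so a half turn about z gives the same grasp; the last joint's range is limited). The gripper opens to 92 mm and grips with 3 to 60 N. Pads are 20 mm wide; open, the fingers measure 128 mm over their backs; the gripper's body (75 mm by 189 mm) begins 69 mm behind the grasp point.
Start: joints at [-1.366, 0.468, -0.012, 1.603, 0.006, 1.071, -0.056], TCP at [0.159, 0.63, 0.24] pointing down, gripper open.
Joint ranges: [-2.53, 2.53], [-0.31, 2.02], [-1.57, 1.55], [0.28, 2.44], [-1.29, 4.43], [0.15, 1.84], [-2.92, 2.92]. Speed limits (rad/s): [2.57, 2.57, 3.14, 3.14, 3.14, 3.14, 3.14].

## Interface

Orientations are given as a unit quaternion [x, y, z, w].
In Python, from bench import move_to, move_linear, move_joints, grip, sleep, inverse_kinematics, observe, capture, MotionError, job_done gives the robot as it stands. Calls block until the motion is done:
- move_to(position, orientation): joint-space move of the TCP to a pose.
- move_linear(position, ori=None, vel=0.15, max_force=None): straight line of the TCP; ori=None keeps the orientation; vel is the mean speed in m/s. With max_force (N) it stops when the force on the tool has changed by that much, and returns True; else False.
- move_joints(angles): joint-space move.
- grip(opening, strength=None): finger opening in m; strength is the grip in N (None keeps the last); returns when the fingers have stopped.
- sleep(seconds).
- inverse_kinematics(position, orientation): joint angles nearest the present ones, or None.
- observe(): the state.
- capture(name): name is "side" or "top"; returns a dict with "image" (480x640x3 uint8, blue, green, red), "fovy" (degrees; the focal length in pixels is half the picture's height over the tangent of half this angle, whatever the lens; pixels are square), "cx", "cy" (the principal point, pixels), "world_from_camera" (4x4, takes a point from camera to world coordinates). Camera axes: x right, y down, z forward; pixel columns grow to the right and rows downward; lengths in m; the calibration is good to about 2 mm. A picture is of the moment at which its call begins. There is no depth.
A pose or a line that the arm cannot do raises MotionError and nothing moves.
- job_done(): hands the job in; it is judged then, once.
The state is a dict: "time_s": time; "joints": joint angles; "joint_vel": joint speeds; "tau": joint torques, N m; "position": TCP position; "tcp_rot": TCP orientation; "force": force on the tool from outside, world axes, zero at the start; "torque": the same for the moment, N m; "opening": finger opening in m; "grip_force": force on a finger pad.
Only numpy, scipy, OpenCV 4.12 (cv2) and the standard library are available. Lean on these libraries where they do the work, as an engineer would, in place of code of your own. Each camera call takes 0.05 s, during which the arm holds its last target. There are 200 camera calls.

## Working session

There is one attempt and no reset: what is moved stays moved. The work goes in short steps, each a Python script; the robot and the scene stay as the last script left them, time stands still between calls to the robot, and variables do not carry over. Pictures are saved under pics/ and viewed, at most 10 in all, crops included, and the job is handed in when it is done.

```bash
mkdir -p pics; ls; python3 - <<'E'
from bench import *
import cv2,numpy as np
for n in("top","side"):
    c=capture(n); cv2.imwrite(f"pics/{n}0.png",c["image"]); print(n,c["fovy"],c["cx"],c["cy"],np.round(c["world_from_camera"],4).tolist())
o=observe();print(o["time_s"],o["tcp_rot"],o["force"])
E
```

```text
pics
top 57.66944548914989 317.0100909700191 232.27393993802337 [[0.0132, -0.9931, 0.1162, 0.5055], [-0.9996, -0.0103, 0.0254, -0.0096], [-0.024, -0.1165, -0.9929, 0.9259], [0.0, 0.0, 0.0, 1.0]]
side 44.56929252859012 320.49742531839564 238.1385727675006 [[0.8409, -0.3442, 0.4176, 0.0939], [-0.5411, -0.5243, 0.6575, -0.7791], [-0.0073, -0.7788, -0.6272, 0.8257], [0.0, 0.0, 0.0, 1.0]]
0.1 [ 1.23623395e-01  9.92328885e-01 -7.99735617e-04 -3.45616406e-05] [-0.06582165  0.56889324  0.43842573]
```

View pics/top0.png

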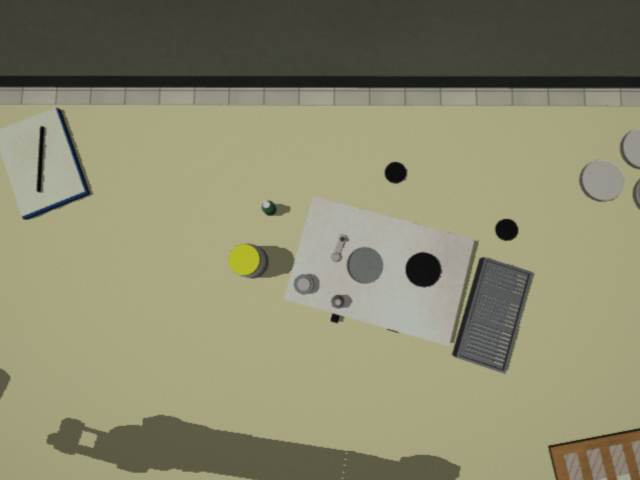

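View pics/side0.png

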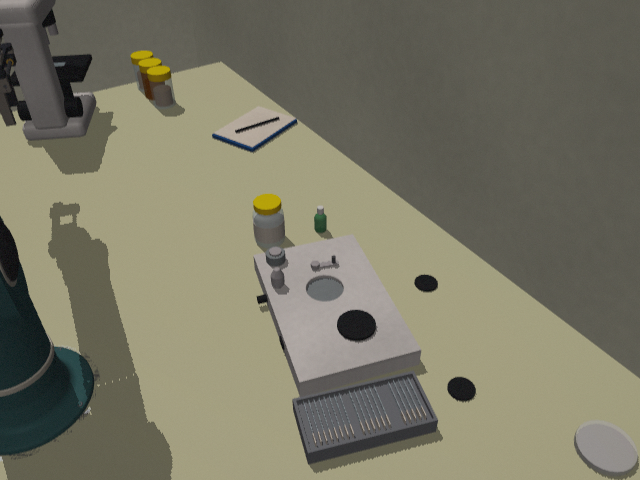

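Candidates for the plate in the top view are the black discs at (424,269) on the base, and (395,172) and (507,230) on the table, both visibly smaller. I choose (424,269), the one on the base, and check it in a crop.

```bash
python3 - <<'E'
import cv2
i=cv2.imread("pics/top0.png")[185:355,275:485]
i=cv2.resize(i,None,fx=3.5,fy=3.5,interpolation=cv2.INTER_CUBIC)
i=cv2.convertScaleAbs(i,alpha=1.0,beta=20)
cv2.imwrite("pics/crop0.png",i)
E
```

```text
(no output)
```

View pics/crop0.png

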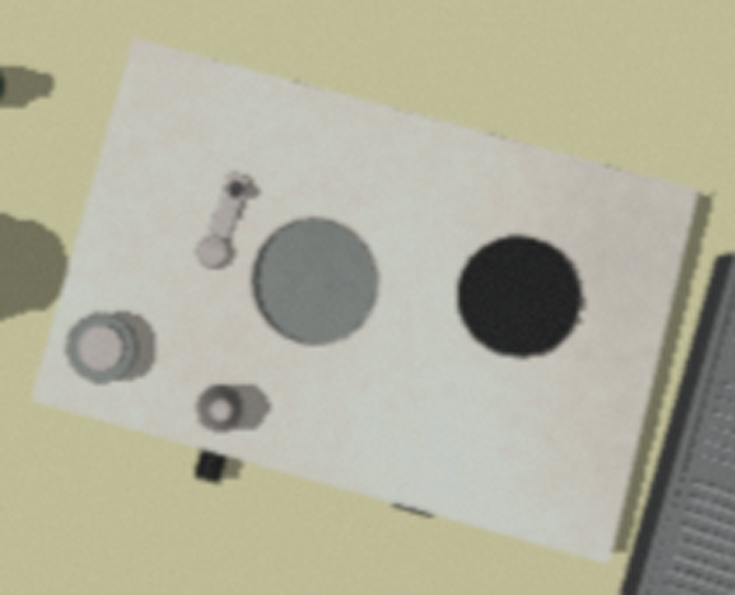

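The crop shows the large black plate at (520,296), the same size as the grey recess at (316,281), so the choice stands. It also shows the clip head at (215,251), the pin at (238,187) and the objective at (220,407).

```bash
cat > h.py <<'E'
from bench import *
import cv2,numpy as np
from scipy.spatial.transform import Rotation as R
def ray(c,uv,z):
    T=np.array(c["world_from_camera"]);f=240/np.tan(np.radians(c["fovy"])/2)
    d=T[:3,:3]@[(uv[0]-c["cx"])/f,(uv[1]-c["cy"])/f,1]
    return T[:3,3]+d*(z-T[2,3])/d[2]
E
python3 - <<'E'
from h import *
c=capture("top");P=lambda u,v,z:ray(c,(275+(u+.5)/3.5-.5,185+(v+.5)/3.5-.5),z)[:2]
W=np.array([P(135,40,.04),P(710,193,.04),P(610,560,.04),P(33,402,.04),P(316,281,.04),P(215,251,.052)])
B=np.array([[.11,.17],[.11,-.17],[-.11,-.17],[-.11,.17],[0,.03],[0,.092]])
w=np.array([1,1,1,1,2,1.])[:,None]
mw=(w*W).sum(0)/w.sum();mb=(w*B).sum(0)/w.sum()
H=(w*(B-mb)).T@(W-mw); th=np.arctan2(H[0,1]-H[1,0],H[0,0]+H[1,1])
Q=np.array([[np.cos(th),-np.sin(th)],[np.sin(th),np.cos(th)]]);t=mw-Q@mb
print("yaw",th,"t",t,"res mm",np.round((W-(B@Q.T+t))*1e3,1).tolist())
toB=lambda p:Q.T@(p-t)
for n,p in dict(plate=P(520,296,.048),pin=P(238,187,.062),obj=P(221,407,.084),recess=P(316,281,.04)).items():print(n,p,toB(p))
np.savez("base.npz",Q=Q,t=t,th=th)
E
```

```text
yaw -0.25844034524113224 t [ 0.5357719  -0.11510624] res mm [[-1.2, 0.7], [-1.5, -4.6], [2.7, 1.1], [-0.7, 0.2], [0.2, 1.3], [0.3, 0.0]]
plate [ 0.53615152 -0.2002654 ] [ 0.02213139 -0.08223399]
pin [ 0.59548602 -0.03871722] [0.03820803 0.08911344]
obj [ 0.47255367 -0.02948428] [-0.0830014   0.06662155]
recess [ 0.54362553 -0.08484696] [-0.00014064  0.03126153]
```

```bash
cat >> h.py <<'E'
b=np.load("base.npz");Q,t,th=b["Q"],b["t"],float(b["th"])
PL=np.array([0.53615,-0.20027]);RC=np.array([0.54363,-0.08485])
def quat(d,s):   # tool down, tool x along s*d
    x=np.array([*(s*d/np.linalg.norm(d)),0]);z=np.array([0,0,-1.])
    return R.from_matrix(np.c_[x,np.cross(z,x),z]).as_quat()
OPEN=.045;OFF=.010+np.sqrt(.035**2-(OPEN/2)**2)
D=(RC-PL)/np.linalg.norm(RC-PL)
E
python3 - <<'E'
from h import *
p=PL-D*(OFF+.013)
for s in(1,-1):
    q=inverse_kinematics([*p,.13],quat(D,s)); print(s,None if q is None else np.round(q,2))
s=min((1,-1),key=lambda s:abs(inverse_kinematics([*p,.13],quat(D,s))[6]))
grip(OPEN,20)
move_to([*p,.13],quat(D,s))
print(move_linear([*p,.068],vel=.1,max_force=15),observe()["force"],observe()["opening"])
e=RC-D*(OFF+.028)
print(move_linear([*e,.068],vel=.05,max_force=25))
o=observe();print(s,o["time_s"],o["position"],e,o["force"],o["opening"])
for n in("top","side"):cv2.imwrite(f"pics/{n}1.png",capture(n)["image"])
a=cv2.imread("pics/top1.png")[185:355,275:485];b2=cv2.imread("pics/side1.png")[220:390,230:440]
cv2.imwrite("pics/m1.png",np.hstack([cv2.resize(k,(400,324),interpolation=cv2.INTER_CUBIC) for k in(a,b2)]))
E
```

```text
1 [-0.27  0.65  0.89  1.89 -0.64  0.92  0.87]
-1 [-0.47  0.97  1.34  1.9  -1.03  1.2  -1.96]
False [0.25090286 0.64910743 0.47322501] 0.045220294890048564
False
1 7.2583 [ 0.53940817 -0.14966562  0.06800103] [ 0.5394387  -0.14952384] [-0.03004719 -1.58322776  0.64828707] 0.045146399585636245
```

View pics/m1.png

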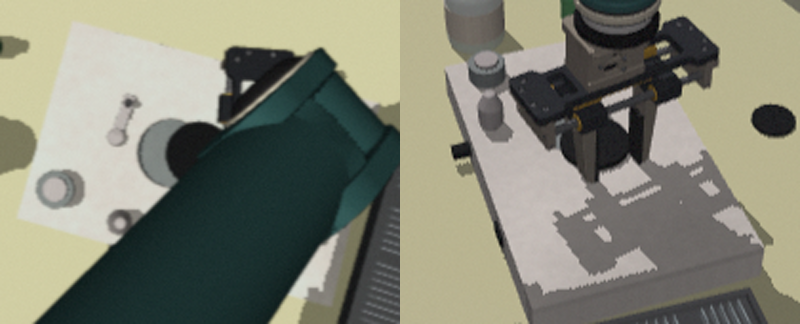

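The plate at (195,150) in the left half is cradled between the fingers and slightly overhangs the recess at (165,150). I'll back off and measure its offset from the recess without the arm in view.

```bash
python3 - <<'E'
from h import *
o=observe();p=np.array(o["position"]);
move_linear([*(p[:2]-D*.012),.068],vel=.06); move_linear([*(p[:2]-D*.012),.12],vel=.15)
move_to([.45,-.40,.2],quat(D,1))
c=capture("top");cv2.imwrite("pics/top2.png",c["image"]);cv2.imwrite("pics/side2.png",capture("side")["image"])
print(observe()["time_s"],p)
i=cv2.resize(c["image"][225:310,320:425],None,fx=7,fy=7,interpolation=cv2.INTER_CUBIC)
cv2.imwrite("pics/m2.png",i)
E
```

```text
9.35 [ 0.53941941 -0.14966695  0.06800352]
```

View pics/m2.png

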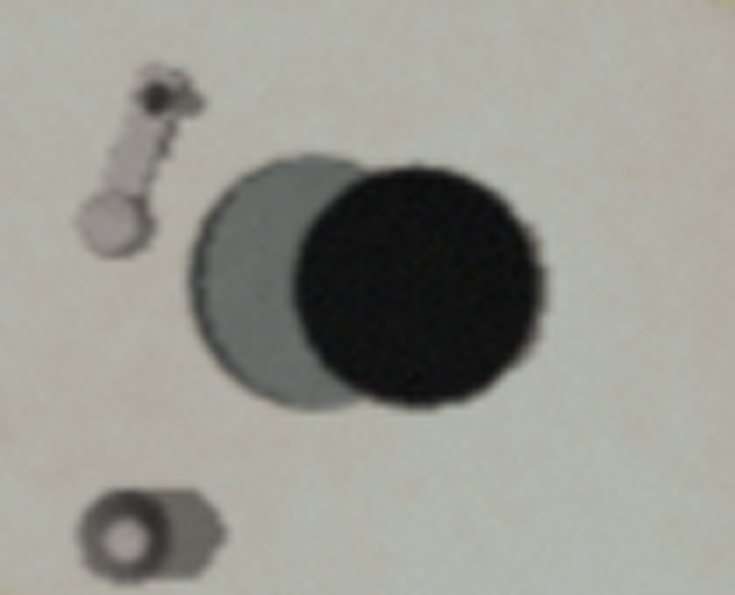

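The plate centre is at about (418,286) and the recess centre at about (318,282) in the crop. The scale is about 3.4 px/mm.

```bash
python3 - <<'E'
from h import *
c=capture("top");P=lambda u,v,z:ray(c,(320+(u+.5)/7-.5,225+(v+.5)/7-.5),z)[:2]
pl=P(418,286.5,.048);rc=P(318,282,.04)
print(pl,rc,"radii",np.linalg.norm(P(297,286,.048)-P(540,286,.048)),np.linalg.norm(P(318,155,.04)-P(318,410,.04)))
p=np.array([0.53941941,-0.14966695]);parm=p+OFF*D
rel=rc-pl;print("arm plate",parm,"cam-arm",pl-parm,"rel",rel)
d=rel/np.linalg.norm(rel);RA=parm+rel;np.savez("rel.npz",d=d,RA=RA,parm=parm)
q=quat(d,1)
s=parm-d*(OFF+.012)
move_to([*s,.12],q);move_linear([*s,.068],vel=.12,max_force=15)
e=RA-d*(OFF-.001)
print(move_linear([*(e-d*.012),.068],vel=.05,max_force=25))
print(move_linear([*e,.068],vel=.02,max_force=25))
o=observe();print(o["time_s"],o["position"],e,o["force"])
b2=capture("side")["image"][220:390,230:440];a=capture("top")["image"][185:355,275:485]
cv2.imwrite("pics/m3.png",np.hstack([cv2.resize(k,(400,324),interpolation=cv2.INTER_CUBIC) for k in(a,b2)]))
E
```

```text
[ 0.54248712 -0.11286198] [ 0.54377156 -0.0849911 ] radii 0.06933055387448982 0.07358123189746912
arm plate [ 0.54179992 -0.11293449] cam-arm [6.87201978e-04 7.25148919e-05] rel [0.00128444 0.02787088]
False
False
12.5 [ 0.54142539 -0.12082154  0.06799106] [ 0.54143582 -0.12083516] [ 0.20377184 -0.12538169 -0.02661692]
```

View pics/m3.png

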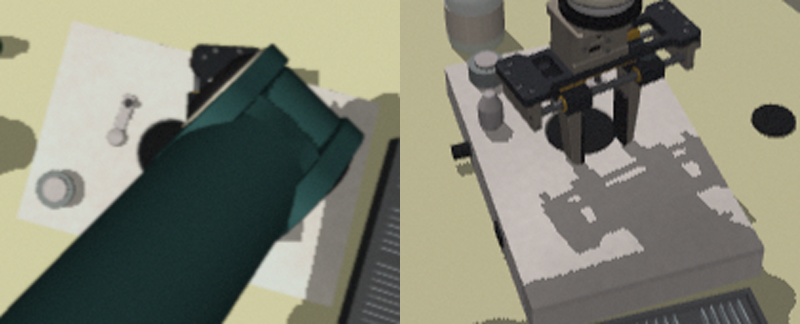

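The plate appears to be in the recess and the push force is near zero. I'll press to verify the height, then clear off and look.

```bash
python3 - <<'E'
from h import *
r=np.load("rel.npz");RA=r["RA"]
p=np.array(observe()["position"])
move_linear([*p[:2],.085],vel=.1)
move_linear([*RA,.085],vel=.12)
hit=move_linear([*RA,.0630],vel=.03,max_force=10)
o=observe();print(hit,o["position"][2]-.025,o["force"])
move_linear([*RA,.12],vel=.15)
move_to([.45,-.40,.2],quat(r["d"],1))
print(observe()["time_s"])
c=capture("top");a=c["image"][225:310,320:425];b2=capture("side")["image"][235:345,250:385]
cv2.imwrite("pics/m4.png",np.hstack([cv2.resize(k,(400,324),interpolation=cv2.INTER_CUBIC) for k in(a,b2)]))
E
```

```text
True 0.04044786263886573 [-1.5934249  -0.34594948  6.29563146]
15.7917
```

View pics/m4.png

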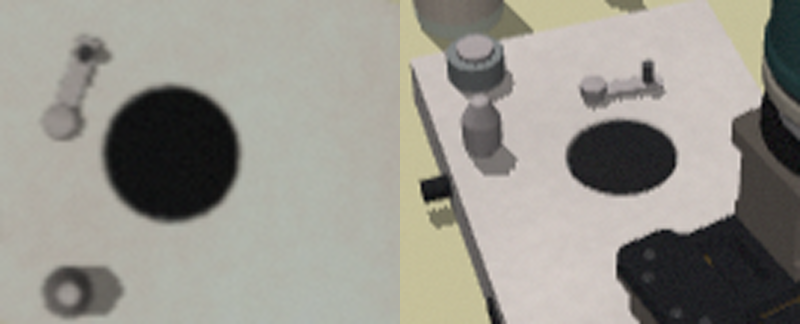

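The plate lies flush: the press stopped at z = 0.0404, where 0.040 is flush. Next is the clip: straddle the pin with the fingers and lead it round the arc.

```bash
python3 - <<'E'
from h import *
r=np.load("rel.npz");RA=r["RA"]
c=capture("top");pin=ray(c,(320+157.5/7-.5,225+97.5/7-.5),.062)[:2]-[.0007,.0001]
pv=RA+Q@[0,.062]; head=ray(c,(320+114.5/7-.5,225+222.5/7-.5),.052)[:2]-[.0007,.0001]
rb=Q.T@(pin-pv);th0=np.arctan2(-rb[1],rb[0]);print("pivot",pv,"head seen",head,"pin",pin,rb,"th0",th0)
arc=lambda a:pv+Q@(.038*np.array([np.cos(a),-np.sin(a)]))
a=.82;n=Q@np.array([-np.sin(a),-np.cos(a)])
x=np.array([n[1],-n[0]]);  x=x if x[1]>0 else -x
q=quat(x,1);z=.0785;lag=.006
print(inverse_kinematics([*pin,.14],q))
grip(.020,20)
move_to([*pin,.14],q)
print("down",move_linear([*pin,z],vel=.07,max_force=6),observe()["position"],observe()["opening"])
if observe()["position"][2]<z+.002:
    for k in np.linspace(th0,1.571,9):
        hit=move_linear([*(arc(k)+n*lag),z],vel=.04,max_force=12)
        o=observe();print(round(k,2),hit,np.round(o["force"],1))
        if hit:break
    print(o["time_s"])
E
```

```text
pivot [ 0.55892989 -0.02512265] head seen [ 0.55898974 -0.02580388] pin [ 0.59405797 -0.03754406] [ 0.03713605 -0.0030311 ] th0 0.08144103717785584
[-0.59023752  0.61269625  0.81626217  1.86057366 -0.55789703  0.91317246
  0.98263133]
down False [ 0.59440576 -0.03767883  0.07888338] 0.019974038116704965
0.08 False [ 0.7 -0.7 -0.5]
0.27 False [ 0.1 -0.   0.1]
0.45 False [-0.1 -0.3  0.5]
0.64 False [-0.9  0.2 -0.5]
0.83 False [-0.1 -0.6  1.1]
1.01 False [-0.4 -0.2  0.2]
1.2 False [ 0.7 -0.2 -0.5]
1.38 False [ 0.1 -0.   0.9]
1.57 False [-0.1  0.1  0.6]
21.8667
```

Now I'll overshoot gently to the stop, then back off, lift clear and look.

```bash
python3 - <<'E'
from h import *
r=np.load("rel.npz");p=np.array(observe()["position"])
tg=Q@np.array([-1.,0])
print(move_linear([*(p[:2]+tg*.008),p[2]],vel=.02,max_force=7))
o=observe();e=np.array(o["position"]);print((e-p)*1e3,o["force"])
a=.82;n=Q@np.array([-np.sin(a),-np.cos(a)])
move_linear([*(e[:2]-n*.005),e[2]],vel=.04)
move_linear([*(e[:2]-n*.005),.15],vel=.12)
move_to([.42,-.40,.25],quat(r["d"],1))
print(observe()["time_s"])
a=capture("top")["image"][195:345,280:465];b2=capture("side")["image"][235:345,250:385]
cv2.imwrite("pics/m5.png",np.hstack([cv2.resize(k,(400,324),interpolation=cv2.INTER_CUBIC) for k in(a,b2)]))
E
```

```text
True
[-0.59407824  0.62743157  0.29574591] [ 2.23006386 -0.67137099  0.09530558]
24.575
```

View pics/m5.png

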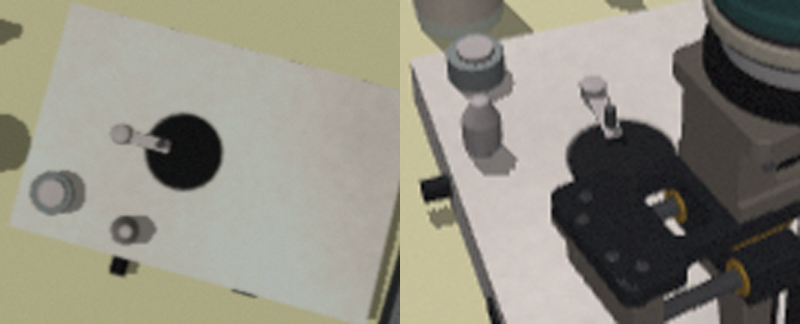

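The clip lies over the plate and the objective hasn't moved. I'll check the clip angle numerically in an enlarged crop.

```bash
python3 - <<'E'
from h import *
c=capture("top");i=c["image"][240:290,325:385]
cv2.imwrite("pics/m6.png",cv2.resize(cv2.convertScaleAbs(i,alpha=1.2,beta=25),None,fx=12,fy=12,interpolation=cv2.INTER_CUBIC))
E
```

```text
(no output)
```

View pics/m6.png

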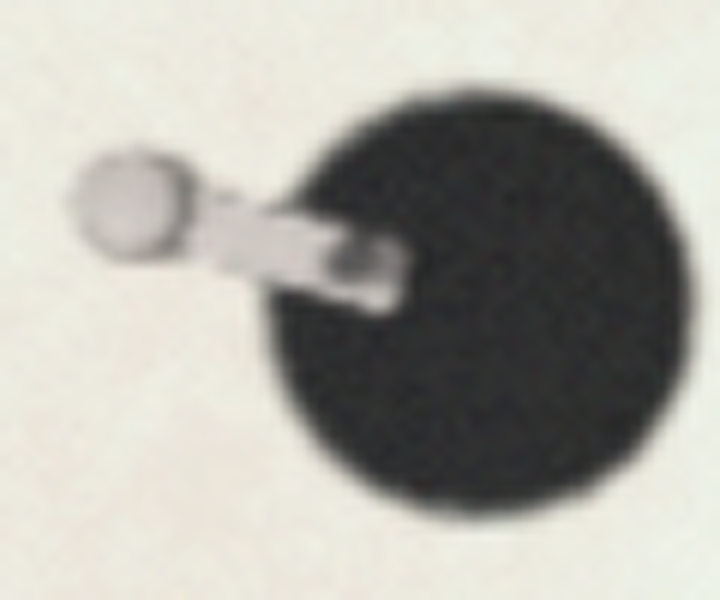

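```bash
python3 - <<'E'
from h import *
c=capture("top");P=lambda u,v,z:ray(c,(325+(u+.5)/12-.5,240+(v+.5)/12-.5),z)[:2]
h=P(128,203,.052);ang=lambda p:np.degrees(np.arctan2(*(Q.T@(p-h))[::-1]))
for n,p in dict(plate=P(480,303,.04),pin=P(355,252,.062),end=P(400,276,.046)).items():print(n,Q.T@(p-h),ang(p))
E
```

```text
plate [ 0.00032371 -0.06162194] -89.69901641288124
pin [ 0.00154364 -0.03813506] -87.68203781868283
end [ 0.00073421 -0.04714928] -89.10785823442936
```

Angle readings are 1–2° from the stop, so I can't tell whether it's there. There's time for one square re-push to confirm.

```bash
python3 - <<'E'
from h import *
r=np.load("rel.npz");RA=r["RA"];pv=RA+Q@[0,.062];pin=pv+Q@[0,-.038]
q=quat(Q@[0,1.],1);tg=Q@[-1.,0];z=.0785
move_to([*pin,.13],q)
print(observe()["opening"],move_linear([*pin,z],vel=.07,max_force=6))
hit=move_linear([*(pin+tg*.014),z],vel=.015,max_force=9)
o=observe();e=np.array(o["position"]);print(hit,Q.T@(e[:2]-pin)*1e3,Q.T@np.array(o["force"])[:2])
sleep(.2);e=np.array(observe()["position"]);print(Q.T@(e[:2]-pin)*1e3,Q.T@np.array(observe()["force"])[:2])
move_linear([*(e[:2]-tg*.005),z],vel=.04);move_linear([*(e[:2]-tg*.005),.15],vel=.12)
move_to([.42,-.40,.25],quat(r["d"],1))
c=capture("top");cv2.imwrite("pics/topf.png",c["image"]);print(observe()["time_s"])
a=c["image"][185:375,235:540];b2=c["image"][240:290,325:385]
cv2.imwrite("pics/m7.png",np.hstack([cv2.resize(k,(400,330),interpolation=cv2.INTER_CUBIC) for k in(a,b2)]))
E
```

```text
0.0200641003298205 False
True [-6.35699301  0.11313886] [ 2.83927089 -0.24018409]
[-6.37922198  0.09521899] [3.32825361 0.38541214]
30.4
```

View pics/m7.png

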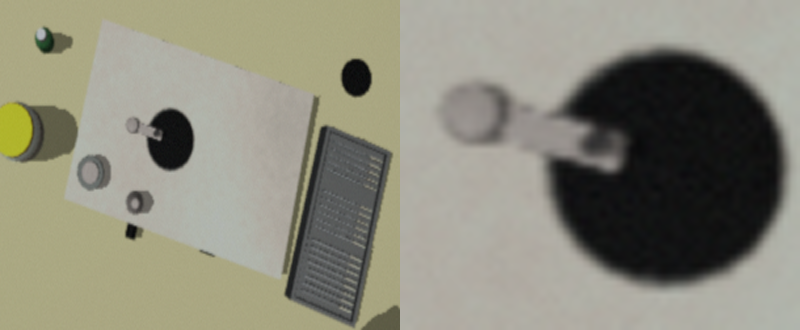

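The push met firm resistance at the stop: the tool ended 6.4 mm along, where 6 mm was expected. The clip lies over the flush plate and the bystanders are where they were.

```bash
python3 -c "
from bench import *
print(job_done())"
```

```text
the job is handed in; nothing more can be done
None
```

The stage plate lies flush in the recess, the clip is pushed round to its stop over it, nothing standing around the work appears moved in the last picture, and the job was handed in at about 30 s with the arm clear.

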